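# Change the grinding wheel on the truing stand

## Task

Change the grinding wheel on the truing stand: lift the brass weight and the steel centring bush off the spindle and stand both on the black rubber mat, then lay the small worn wheel flat in the grey metal scrap tray. Put the larger new wheel from the cork pad on the spindle, flat on the seat and centred, and put the bush (spigot down, into the wheel's bore) and then the weight back on top of it.

Things in the scene. Friction and masses are not known exactly. Their poses are not given: they have to be found in the camera images.
- stand_seat (a point): Truing stand, fixed: dark iron base plate 120 x 120 x 10 mm with a round boss 50 mm across; its flat top is the wheel's seat, 30 mm above the bench. Point: centre of the seat; z up. A steel spindle, 18 mm across, rises to 50 mm above the seat, the last 8 mm tapered to a 7 mm tip. It carries, from below, worn wheel, bush, weight; all slip on loosely, held by gravity.
- weight_centre (a point): Hold-down weight: brass cylinder, 34 mm across, 26 mm high, about 0.16 kg, with a 21 mm hole right through along its axis. At the start it is on the spindle, on the bush. Point: its centre, half-way up; z is its axis. Seated, the point is 47 mm above the seat.
- bush_centre (a point): Centring bush, steel, about 0.2 kg: collar 44 mm across, 22 mm high; under it a spigot 27 mm across, 8 mm long (last 3 mm tapered to 23 mm), which fits in the wheel's bore so that the collar rests on the wheel. 21 mm hole through both. Stands alone on its spigot. Point: centre of the collar, 19 mm above the spigot's foot; z is its axis, up. Seated, the point is 23 mm above the seat.
- worn_wheel_centre (a point): Worn grinding wheel: grey abrasive disc, 56 mm across, 12 mm thick, with a 32 mm bore and a paper ring on each face, 0.06 kg; at the start on the stand under the bush. Point: its centre, half-way up (6 mm above its underside); z is its axis.
- new_wheel_centre (a point): New grinding wheel: pale abrasive disc, 66 mm across, 12 mm thick, 32 mm bore (14 mm wider than the spindle), paper ring on each face, about 0.09 kg; lies flat on the cork pad. Point: its centre, half-way up; z is its axis. Seated, the point is 6 mm above the seat; the bush's spigot enters only if the wheel lies within about 4 mm of centre.
- tray_floor (a point): Scrap tray: a square, shallow grey sheet-metal tray, 136 x 136 mm outside, walls 3 mm thick and 15 mm high (17 mm with the rolled rim), fixed. The point is the centre of its inner floor, 3 mm above the bench; x and y run along its sides.
- mat: Black ribbed rubber mat, 110 mm (its x) by 170 mm (its y), 4 mm thick, fixed: the side area for the bush and the weight. The origin is the centre of its underside; z is up.
- pad: Square cork pad, 116 x 116 mm, 3 mm thick, fixed; the new wheel lies on it within 12 mm of its centre. The origin is the centre of its underside.
Not all that is in view belongs to the job. Leave any blue look-alike of the part that bears bush_centre alone.

How it is judged:
On the way, in this order (a step that is already met when the one before it is completed fails the run):
1. the weight and the bush both stand upright on the rubber mat, let go (x of weight_centre in the frame of mat between -0.055 and 0.055 m and y of weight_centre in the frame of mat between -0.085 and 0.085 m and z of weight_centre in the frame of mat between 0.014 and 0.02 m and angle between each of weight_centre, bush_centre's own z axis and vertical below 0.1 rad and x of bush_centre in the frame of mat between -0.055 and 0.055 m and y of bush_centre in the frame of mat between -0.085 and 0.085 m and z of bush_centre in the frame of mat between 0.02 and 0.026 m and contact force between each of weight, bush and the fingers below 0.1 N), for 0.2 s.
2. the worn wheel lies flat in the scrap tray, let go (x of worn_wheel_centre in the frame of tray_floor between -0.045 and 0.045 m and y of worn_wheel_centre in the frame of tray_floor between -0.045 and 0.045 m and z of worn_wheel_centre in the frame of tray_floor between 0.003 and 0.009 m and angle between worn_wheel_centre's own z axis and vertical below 0.1 rad and contact force between worn_wheel and the fingers below 0.1 N), for 0.2 s.
3. the new wheel lies flat on the seat round the spindle, let go (horizontal distance between new_wheel_centre and stand_seat below 0.0075 m and z of new_wheel_centre in the frame of stand_seat between 0.004 and 0.008 m and angle between new_wheel_centre's own z axis and vertical below 0.06 rad and contact force between new_wheel and the fingers below 0.1 N), for 0.2 s.
At the end, for the whole second after the job is handed in: Worn wheel flat in the scrap tray; on the stand the new wheel flat on the seat, centred within 5 mm, the bush on it with its spigot in the bore and the weight on the bush (each within 2 mm in height, 4 mm of the axis and 3 degrees of upright); all at rest (x of worn_wheel_centre in the frame of tray_floor between -0.045 and 0.045 m and y of worn_wheel_centre in the frame of tray_floor between -0.045 and 0.045 m and z of worn_wheel_centre in the frame of tray_floor between 0.003 and 0.009 m and angle between worn_wheel_centre's own z axis and vertical below 0.1 rad and horizontal distance between new_wheel_centre and stand_seat below 0.005 m and z of new_wheel_centre in the frame of stand_seat between 0.004 and 0.008 m and angle between each of new_wheel_centre, bush_centre, weight_centre's own z axis and vertical below 0.06 rad and horizontal distance between each of bush_centre, weight_centre and stand_seat below 0.004 m and z of bush_centre in the frame of stand_seat between 0.021 and 0.025 m and z of weight_centre in the frame of stand_seat between 0.045 and 0.049 m and linear speed of each of weight, bush, worn_wheel, new_wheel below 0.02 m/s); the robot touches nothing.
It also fails if it takes over 136 s, if anything falls off the work surface, if the arm or the gripper's body presses on something with over 40 N, if the wrist force passes 120 N, or if a joint passes its speed limit or range.

## Robot

A 7-joint arm with a two-finger parallel gripper is mounted at the origin on a cart in front of the work surface, level with it; the furniture and walls round the work are solid. World frame = base frame: x ahead of the robot, y to its left, z up, the work surface at z = 0. Lengths are in m, angles in rad, forces in N, time in s.
With the tool pointing down it reaches from about 0.35 to 0.9 m from the base axis. Payload 7.2 kg.
Tool frame: the origin (TCP) lies midway between the tips of the shut fingers; the grasp point (between the pads) lies manip.pinch_z behind it (manip.pinch_z is the distance from the TCP to the grasp point, in m); z points along the fingers, y is the line along which they close (so a half turn about z gives the same grasp; the last joint's range is limited). The gripper opens to 85 mm and grips with 20 to 120 N. Pads are 22 mm wide; open, the fingers measure 114 mm over their backs; the gripper's body (76 mm by 85 mm) begins 54 mm behind the grasp point. The pads swing forward as they close: fully open they stand 13 mm farther back than shut.
Start: joints at [1.066, 0.411, -0.013, 1.596, 0.006, 1.134, -0.082], TCP at [0.264, -0.566, 0.231] pointing down, gripper open.
Joint ranges: [-2.95, 2.95], [-0.29, 1.99], [-1.47, 1.44], [0.14, 2.54], [-1.03, 4.17], [0.13, 1.85], [-2.86, 2.86]. Speed limits (rad/s): [2.39, 2.39, 3.01, 3.01, 3.14, 3.14, 3.14].

## Interface

Orientations are given as a unit quaternion [x, y, z, w].
In Python, from bench import manip, optics gives the robot as it stands.
- The arm moves only by the shell command python3 -m pendant 'ROWS' [OPENING] [FORCE]. ROWS is JSON, a list of rows, each an object with "delta_pos": the shift along the world's x, y, z in mm, a list of three; "twist": the turn about the world's z in degrees. In form: [{"delta_pos": [x, y, z], "twist": twist}, ...]. A call has 1 to 10 rows; each row shifts and turns the commanded pose from where the row before left it; what a row does not reach is not made up. A row lasts 1/10 s, in which the tool goes at most 50 mm and 8.59 degrees, less where a joint would pass 70% of its speed; a pose out of reach is approached as far as the arm can. A call is refused whole if a number of a shift passes 50 or a number of a turn 8.59, either way. A call with a gripper value outside its range is refused whole. OPENING is the opening, from 0 (shut) to 1 (fully open), set as the call begins (- or left out, the last holds). The fingers move at their own pace and stop on an object; FORCE is the grip in N (left out, the last holds). Time passes only in rows, so rows that do not move let the fingers close. It gives the time, the measured TCP pose, the force, the opening and the grip force at its end, in the units of the state.
- manip.get_state(): the state, without advancing time (a new reading comes with each control period).
- optics.grab_frame(name): name is "scene" or "top" or "wrist"; returns a dict with "color" (480x640x3 uint8, blue, green, red), "intrinsics" (3x3 intrinsics, pixels), "R" (3x3) and "t" (3): a world point X has camera coordinates R X + t. Camera axes: x right, y down, z forward; pixel columns grow to the right and rows downward; lengths in m; the calibration is good to about 2 mm. The wrist camera is an equidistant fisheye: a pixel r from the principal point sees the ray r / f radians off the axis. A picture is of the moment at which its call begins. There is no depth.
- manip.hand_in(): hands the job in; it is judged then, once.
The state is a dict: "time": time; "joint_pos": joint angles; "joint_velocities": joint speeds; "effort": joint torques, N m; "position": TCP position; "tool_rot": TCP orientation; "ft_force": force on the tool from outside, world axes, zero at the start; "wrist_torque": the same for the moment, N m; "width": finger opening in m; "grip_force": force on a finger pad.
Only numpy, scipy, OpenCV 4.12 (cv2) and the standard library are available. Lean on these libraries where they do the work, as an engineer would, in place of code of your own. Each camera call takes 0.05 s, during which the arm holds its last target. There are 200 camera calls.

## Working session

There is one attempt and no reset: what is moved stays moved. The work goes in short steps, Python scripts to look and compute and a shell command to move; the robot and the scene stay as the last step left them, time stands still between calls to the robot, and variables do not carry over. Pictures are saved under pics/ and viewed, at most 14 in all, crops included, and the job is handed in when it is done.

```bash
mkdir -p pics; ls
python3 - <<'E'
from bench import manip, optics
import cv2
s=manip.get_state();print(s);print(manip.pinch_z)
for n in ["scene","top","wrist"]:
    f=optics.grab_frame(n);cv2.imwrite(f"pics/{n}0.png",f["color"]);print(n,f["intrinsics"],f["R"],f["t"])
E
```

```text
pics
{'time': 0.0, 'joint_pos': array([ 1.06581456,  0.41191966, -0.01273392,  1.59705296,  0.00562785,
        1.1342967 , -0.08219148]), 'joint_velocities': array([-0.00125012, -0.00216008,  0.00105155,  0.00038031,  0.00027179,
        0.00191398,  0.0009659 ]), 'effort': array([ 1.85747108e-04, -6.00621557e+01,  6.82947468e-01, -2.99418604e+01,
        1.39836190e-02,  1.05738730e-02,  9.67983709e-06]), 'position': array([ 0.26414483, -0.56588599,  0.230437  ]), 'tool_rot': array([ 9.76239964e-01,  2.16690701e-01, -2.42023823e-04, -7.83906093e-04]), 'ft_force': array([ 0.70729698, -0.21194966, -0.63122494]), 'wrist_torque': array([-0.03675703,  0.00664098, -0.01048441]), 'grip_force': 0.0, 'width': 0.0852558900279667}
0.0187
scene [[441.97304977   0.         310.44697417]
 [  0.         441.97304977 243.54378252]
 [  0.           0.           1.        ]] [[ 0.67648866 -0.73614403  0.02133201]
 [-0.34066207 -0.33847358 -0.87714593]
 [ 0.65292607  0.58611227 -0.47974989]] [-0.38629946  0.20427234  0.63466611]
top [[440.61242185   0.         320.71508257]
 [  0.         440.61242185 239.28763507]
 [  0.           0.           1.        ]] [[-0.02473775 -0.99963489  0.01086849]
 [-0.98356604  0.02239225 -0.17915475]
 [ 0.17884597 -0.01512176 -0.98376087]] [-0.07512753  0.47644677  1.13986626]
wrist [[371.64829954   0.         314.3996745 ]
 [  0.         371.64829954 243.48511663]
 [  0.           0.           1.        ]] [[ 0.42384752 -0.90573199 -0.00168699]
 [-0.86905422 -0.40720702  0.28093986]
 [-0.25514317 -0.11760958 -0.95972389]] [-0.62485051 -0.03739453  0.37919407]
```

View pics/top0.png

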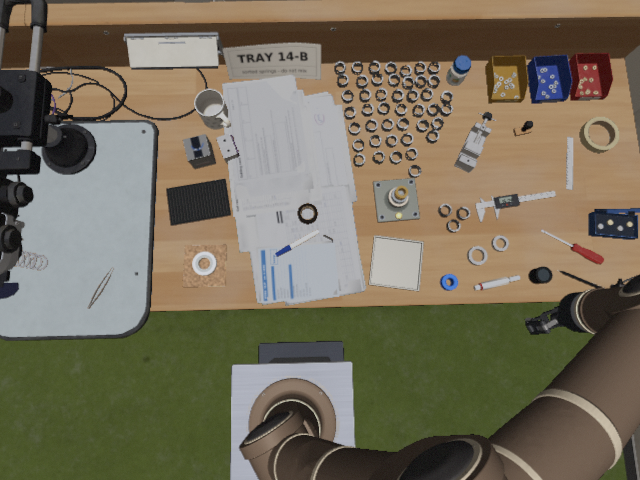

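View pics/scene0.png

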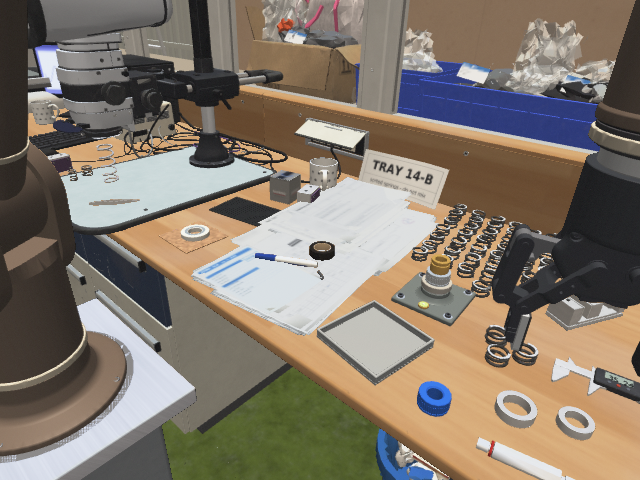

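Top view: stand ≈(397,200), mat ≈(198,202), pad/new wheel ≈(204,263), tray ≈(396,264). The blue look-alike is at (450,282). I'll zoom in for finer pixels.

```bash
cat > h.py <<'E'
import numpy as np, cv2
from bench import manip, optics
def ray(f,u,v,fish=False):
    K=f["intrinsics"];R=f["R"];t=f["t"]
    a=np.array([(u-K[0,2])/K[0,0],(v-K[1,2])/K[1,1]])
    if fish:
        r=np.linalg.norm(a); d=np.r_[a/r*np.sin(r),np.cos(r)] if r>1e-9 else np.array([0,0,1.])
    else: d=np.r_[a,1]
    return -R.T@t, R.T@d
def world(f,u,v,z,fish=False):
    c,d=ray(f,u,v,fish); return c+d*(z-c[2])/d[2]
def proj(f,X,fish=False):
    K=f["intrinsics"];p=f["R"]@np.array(X)+f["t"]
    if fish:
        r=np.hypot(p[0],p[1]);th=np.arctan2(r,p[2]);q=p[:2]/max(r,1e-9)*th
    else: q=p[:2]/p[2]
    return np.array([q[0]*K[0,0]+K[0,2],q[1]*K[1,1]+K[1,2]])
E
python3 - <<'E'
from h import *
f=optics.grab_frame("top");c=f["color"]
def cr(u,v,w=40,h=30): return cv2.resize(c[v-h:v+h,u-w:u+w],None,fx=5,fy=5,interpolation=cv2.INTER_CUBIC)
cv2.imwrite("pics/crop.png",np.vstack([np.hstack([cr(397,200),cr(396,264)]),np.hstack([cr(198,202),cr(204,264)])]))
for n,u,v,z in [("stand",397,200,.06),("mat",198,202,.004),("pad",204,263,.015),("tray",396,264,.003)]: print(n,world(f,u,v,z))
E
```

```text
stand [ 0.57447669 -0.29448352  0.06      ]
mat [0.59606664 0.25524764 0.004     ]
pad [0.42145769 0.23176596 0.015     ]
tray [ 0.40795181 -0.29277458  0.003     ]
```

View pics/crop.png

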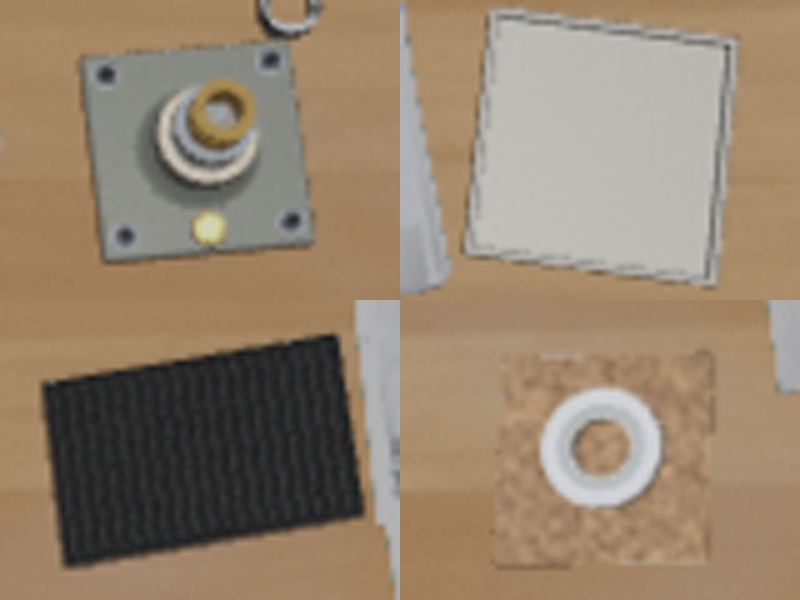

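Run:
```python
from h import *
f=optics.grab_frame("top")
def W(o,off,pts,z): return np.array([world(f,o[0]+(x-off[0])/5-.4,o[1]+(y-off[1])/5-.4,z) for x,y in pts])
def rep(n,P):
    e=P[1]-P[0];print(n,P.mean(0).round(4),"sides",[round(float(np.linalg.norm(P[i]-P[i-1])),4) for i in range(4)],"ang01",np.degrees(np.arctan2(e[1],e[0])).round(1))
rep("plate",W((357,170),(0,0),[(82,58),(290,42),(313,242),(106,262)],.01))
rep("tray",W((356,234),(400,0),[(490,8),(738,38),(716,286),(464,254)],.017))
rep("mat",W((158,172),(0,300),[(42,383),(336,334),(364,517),(66,567)],.004))
rep("pad",W((164,234),(400,300),[(503,353),(714,352),(708,566),(495,567)],.003))
print("weight",W((357,170),(0,0),[(222,108)],.09),"spindletip",W((357,170),(0,0),[(222,109)],.08))
print("wheel",W((164,234),(400,300),[(601,447)],.015))
```

```text
plate [ 0.5892 -0.302   0.01  ] sides [0.1189, 0.119, 0.1168, 0.1167] ang01 -86.7
tray [ 0.41   -0.2904  0.017 ] sides [0.1363, 0.1373, 0.137, 0.1368] ang01 -98.3
mat [0.5975 0.2551 0.004 ] sides [0.1081, 0.1672, 0.1085, 0.167] ang01 -81.3
pad [0.4166 0.233  0.003 ] sides [0.1179, 0.1163, 0.1181, 0.1154] ang01 -91.0
weight [[ 0.59004417 -0.30047631  0.09      ]] spindletip [[ 0.59242058 -0.30252013  0.08      ]]
wheel [[0.42147034 0.2323076  0.015     ]]
```

```bash
R='{"delta_pos":[0,0,0],"twist":0}'; python3 -m pendant '[{"delta_pos":[32.6,26.5,0],"twist":6.5},{"delta_pos":[32.6,26.5,0],"twist":6.5},{"delta_pos":[32.6,26.5,0],"twist":6.5},{"delta_pos":[32.6,26.5,0],"twist":6.5},{"delta_pos":[32.6,26.5,0],"twist":6.5},{"delta_pos":[32.6,26.5,0],"twist":6.5},{"delta_pos":[32.6,26.5,0],"twist":6.5},{"delta_pos":[32.6,26.5,0],"twist":6.5},{"delta_pos":[32.6,26.5,0],"twist":6.5},{"delta_pos":[32.6,26.5,0],"twist":6.5}]' 1 40
python3 -m pendant '[{"delta_pos":[0,0,-20],"twist":0},{"delta_pos":[0,0,0],"twist":0},{"delta_pos":[0,0,0],"twist":0}]' 0.7
python3 - <<'E'
from h import *
s=manip.get_state();print(s["position"],s["width"],s["joint_pos"],s["tool_rot"])
f=optics.grab_frame("wrist");cv2.imwrite("pics/w1.png",f["color"])
for X in [(.59,-.301,.09),(.59,-.301,.08),(.589,-.302,.01)]: print(proj(f,X,True))
print(proj(f,s["position"],True))
E
```

```text
time: 1.25
position: [0.5915, -0.3002, 0.2313]
tool_rot: [0.705, 0.709, -0.0, 0.0]
ft_force: [-0.1, -0.7, -1.0]
width: 0.0854
grip_force: 0.0
time: 1.55
position: [0.5894, -0.3022, 0.2109]
tool_rot: [0.708, 0.707, -0.001, -0.001]
ft_force: [-0.7, -0.9, 0.6]
width: 0.0596
grip_force: 0.0
[ 0.58940556 -0.30222248  0.21086331] 0.05956787153383102 [ 0.63495921  0.51839021 -0.34788026  1.50135803  0.18635818  1.15625447
  0.25256664] [ 7.07512837e-01  7.06699869e-01 -6.92579060e-04 -6.33396945e-04]
[315.29328706 233.47293001]
[315.29038827 230.12056664]
[314.21298476 212.90186725]
[313.9486183  308.52774013]
```

View pics/w1.png

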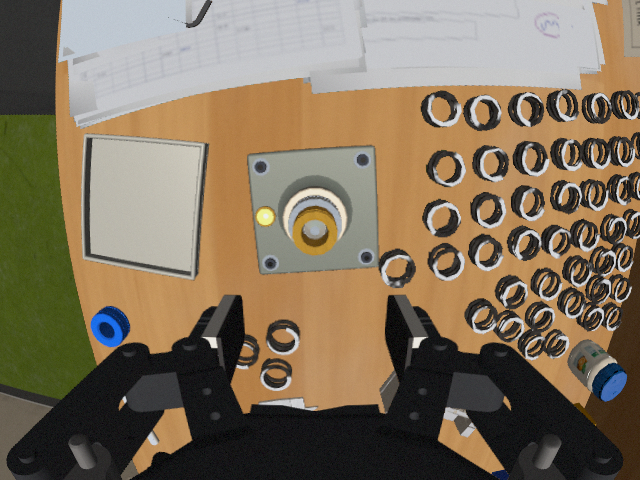

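Wrist view: the weight's hole is ≈(316,230), against (315,233) predicted. Stand, tray and springs are where expected. I'll get the hole centre numerically.

Run:
```python
from h import *
f=optics.grab_frame("wrist");c=f["color"]
hsv=cv2.cvtColor(c,cv2.COLOR_BGR2HSV)
m=((hsv[...,0]>12)&(hsv[...,0]<28)&(hsv[...,1]>150)).astype(np.uint8)
m[:190]=0;m[270:]=0;m[:,:285]=0;m[:,345:]=0
cs,h=cv2.findContours(m,cv2.RETR_CCOMP,cv2.CHAIN_APPROX_NONE)
for k,cc in enumerate(cs):
    if len(cc)>20:
        e=cv2.fitEllipse(cc);print(h[0][k][3],len(cc),e,cv2.boundingRect(cc),world(f,*e[0],.09,True))
g=cv2.cvtColor(c,cv2.COLOR_BGR2GRAY);i=g[215:245:2,300:332:2];print(i)
```

```text
-1 132 ((314.00958251953125, 229.63226318359375), (42.86384201049805, 48.015838623046875), 179.85975646972656) (293, 205, 43, 49) [ 0.58940539 -0.2988478   0.09      ]
0 68 ((313.92333984375, 228.18638610839844), (21.003761291503906, 26.478012084960938), 93.41292572021484) (300, 218, 29, 22) [ 0.58934351 -0.29775425  0.09      ]
[[113 143 149 147 146 144 142 141 148 146 148 147 142 143 114 112]
 [143 145 147 149 146 141 140 139 139 148 146 147 144 143 143 127]
 [146 144 148 147 155 157 163 166 164 151 148 144 147 145 144 147]
 [146 145 144 158 166 170 169 170 168 165 166 161 145 145 144 149]
 [149 144 148 165 166 170 172 169 170 166 165 163 164 142 141 148]
 [146 119 164 162 167 167 171 174 170 168 164 161 158 117 143 143]
 [143  77 156 154 163 173 175 172 174 171 164 162 157  83 148 142]
 [123  91 169 152 154 170 177 178 174 172 162 160 156  97 125 146]
 [111  83 128 149 149 165 173 173 175 167 158 155 169  72 119 145]
 [107  64 117 147 146 142 166 168 167 151 152 155 130  56 123 146]
 [118  62  67  70 143 144 141 142 143 142 151  87  59  57 123 150]
 [146  82  65  69  74 101 121 162 121 103  72  61  61  57 146 152]
 [148 117  67  69  69  74  70  72  70  72  61  62  61 126 149 148]
 [144 148 103  72  74  73  74  70  69  66  71  65  79 143 152 148]
 [148 148 145 111  70  73  73  72  69  69  68 118 144 145 151 149]]
```

```bash
python3 -m pendant '[{"delta_pos":[0,2,-35],"twist":0},{"delta_pos":[0,0,-35],"twist":0},{"delta_pos":[0,0,-35],"twist":0},{"delta_pos":[0,0,-25],"twist":0},{"delta_pos":[0,0,-15],"twist":0},{"delta_pos":[0,0,0],"twist":0},{"delta_pos":[0,0,0],"twist":0}]' 0.7 40
python3 -m pendant '[{"delta_pos":[0,0,0],"twist":0},{"delta_pos":[0,0,0],"twist":0},{"delta_pos":[0,0,0],"twist":0},{"delta_pos":[0,0,0],"twist":0},{"delta_pos":[0,0,0],"twist":0},{"delta_pos":[0,0,0],"twist":0}]' 0 40
```

```text
time: 2.35
position: [0.591, -0.3, 0.0676]
tool_rot: [0.707, 0.707, 0.0, 0.001]
ft_force: [0.2, 0.6, 0.4]
width: 0.0599
grip_force: 0.0
time: 2.95
position: [0.591, -0.2999, 0.0684]
tool_rot: [0.707, 0.707, 0.0, 0.001]
ft_force: [-3.0, 1.2, 6.1]
width: 0.0331
grip_force: 39.2
```

```bash
python3 -m pendant '[{"delta_pos":[0,0,10],"twist":0},{"delta_pos":[0,0,20],"twist":0},{"delta_pos":[0,0,35],"twist":0},{"delta_pos":[0,0,35],"twist":0},{"delta_pos":[0,0,20],"twist":0},{"delta_pos":[0,20,0],"twist":0},{"delta_pos":[0,40,0],"twist":0},{"delta_pos":[2,45,0],"twist":0},{"delta_pos":[2,45,0],"twist":0},{"delta_pos":[2,45,0],"twist":0}]' 0 40
python3 -m pendant '[{"delta_pos":[2,45,0],"twist":0},{"delta_pos":[2,45,0],"twist":0},{"delta_pos":[2,45,0],"twist":0},{"delta_pos":[0,45,0],"twist":0},{"delta_pos":[0,45,0],"twist":0},{"delta_pos":[0,45,0],"twist":0},{"delta_pos":[0,30,0],"twist":0},{"delta_pos":[0,20,0],"twist":0},{"delta_pos":[0,0,0],"twist":0},{"delta_pos":[0,0,0],"twist":0}]'
python3 - <<'E'
from h import *
f=optics.grab_frame("wrist");cv2.imwrite("pics/w2.png",f["color"])
print(manip.get_state()["joint_pos"])
E
```

```text
time: 3.95
position: [0.5955, -0.1014, 0.186]
tool_rot: [0.707, 0.707, -0.0, -0.0]
ft_force: [0.9, 0.0, -2.2]
width: 0.0336
grip_force: 40.1
time: 4.95
position: [0.6013, 0.2164, 0.1858]
tool_rot: [0.706, 0.708, -0.001, -0.0]
ft_force: [-0.2, -1.4, -2.0]
width: 0.0334
grip_force: 40.1
[-0.10179684  0.51790359 -0.45667978  1.58656142  0.24853275  1.0963439
 -0.62044696]
```

View pics/w2.png

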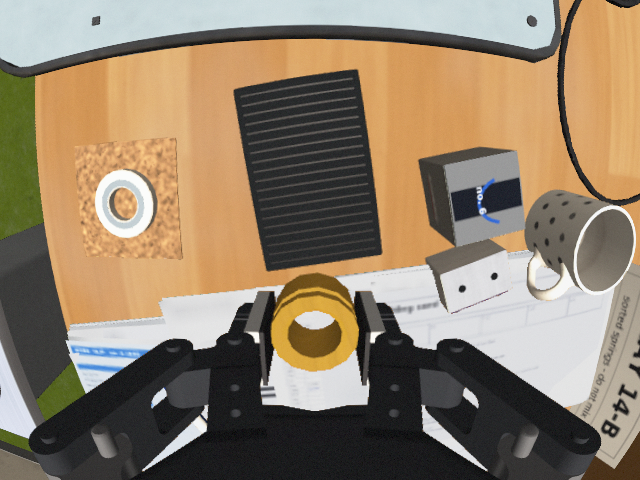

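The weight is held upright at (315,330), the mat is where expected, and the new wheel is at (125,205). Lowering and releasing.

```bash
python3 -m pendant '[{"delta_pos":[1,0,-40],"twist":0},{"delta_pos":[0,0,-45],"twist":0},{"delta_pos":[0,0,-40],"twist":0},{"delta_pos":[0,0,-30],"twist":0},{"delta_pos":[0,0,-15],"twist":0},{"delta_pos":[0,0,-5],"twist":0},{"delta_pos":[0,0,0],"twist":0},{"delta_pos":[0,0,0],"twist":0}]'
python3 -m pendant '[{"delta_pos":[0,0,0],"twist":0},{"delta_pos":[0,0,0],"twist":0},{"delta_pos":[0,0,0],"twist":0}]' 0.7
```

```text
time: 5.8
position: [0.6046, 0.216, 0.013]
tool_rot: [0.707, 0.707, 0.001, 0.001]
ft_force: [-0.3, -0.5, -2.5]
width: 0.0331
grip_force: 40.1
time: 6.1
position: [0.604, 0.2159, 0.0123]
tool_rot: [0.707, 0.707, 0.001, 0.0]
ft_force: [-0.3, -0.6, 0.2]
width: 0.0599
grip_force: 0.0
```

```bash
python3 -m pendant '[{"delta_pos":[0,0,15],"twist":0},{"delta_pos":[0,0,35],"twist":0},{"delta_pos":[0,0,45],"twist":0},{"delta_pos":[0,0,45],"twist":0},{"delta_pos":[0,0,38],"twist":0},{"delta_pos":[0,-25,0],"twist":0},{"delta_pos":[0,-45,0],"twist":0},{"delta_pos":[-2,-45,0],"twist":0},{"delta_pos":[-2,-45,0],"twist":0},{"delta_pos":[-2,-45,0],"twist":0}]' 0.75
python3 -m pendant '[{"delta_pos":[-2,-45,0],"twist":0},{"delta_pos":[-2,-45,0],"twist":0},{"delta_pos":[-2,-45,0],"twist":0},{"delta_pos":[-1,-45,0],"twist":0},{"delta_pos":[0,-45,0],"twist":0},{"delta_pos":[0,-45,0],"twist":0},{"delta_pos":[0,-26,0],"twist":0},{"delta_pos":[0,-15,0],"twist":0},{"delta_pos":[0,0,0],"twist":0},{"delta_pos":[0,0,0],"twist":0}]'
python3 - <<'E'
from h import *
f=optics.grab_frame("top");c=f["color"]
w=optics.grab_frame("wrist");d=w["color"]
a=cv2.resize(c[172:232,158:238],(400,300),interpolation=cv2.INTER_CUBIC);b=d[130:370,160:480]
b=cv2.resize(b,(400,300));cv2.imwrite("pics/c2.png",np.hstack([a,b]))
print(proj(f,(.604,.216,.030)),proj(w,(.59,-.301,.08),True),proj(w,(.59,-.301,.064),True))
E
```

```text
time: 7.1
position: [0.5972, 0.0091, 0.1908]
tool_rot: [0.707, 0.707, 0.0, 0.001]
ft_force: [0.6, 0.3, -0.2]
width: 0.0641
grip_force: 0.0
time: 8.1
position: [0.5908, -0.2983, 0.1897]
tool_rot: [0.706, 0.708, 0.001, -0.0]
ft_force: [-0.4, 1.2, 0.1]
width: 0.0644
grip_force: 0.0
[209.87784369 196.43967799] [312.543179  243.9996811] [312.63770763 238.01074368]
```

View pics/c2.png

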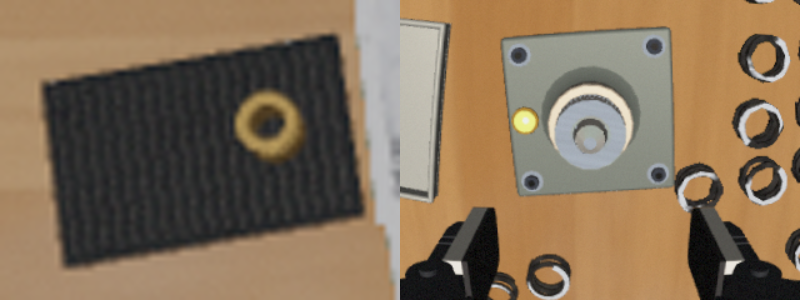

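The weight stands on the mat at crop (268,122). The bush and spindle are centred at about (312,240) in the frame. Grasping the bush.

```bash
python3 -m pendant '[{"delta_pos":[-1,0,-35],"twist":0},{"delta_pos":[0,0,-40],"twist":0},{"delta_pos":[0,0,-40],"twist":0},{"delta_pos":[0,0,-20],"twist":0},{"delta_pos":[0,0,-9],"twist":0},{"delta_pos":[0,0,0],"twist":0},{"delta_pos":[0,0,0],"twist":0}]' 0.75 50
python3 -m pendant '[{"delta_pos":[0,0,0],"twist":0},{"delta_pos":[0,0,0],"twist":0},{"delta_pos":[0,0,0],"twist":0},{"delta_pos":[0,0,0],"twist":0},{"delta_pos":[0,0,0],"twist":0}]' 0 50
```

```text
time: 8.9
position: [0.5905, -0.2999, 0.0467]
tool_rot: [0.707, 0.708, 0.0, 0.001]
ft_force: [0.2, 0.4, 0.6]
width: 0.0642
grip_force: 0.0
time: 9.4
position: [0.5904, -0.3006, 0.0475]
tool_rot: [0.707, 0.707, 0.0, 0.001]
ft_force: [-1.6, 0.7, 6.8]
width: 0.0419
grip_force: 50.2
```

```bash
python3 -m pendant '[{"delta_pos":[0,0,10],"twist":0},{"delta_pos":[0,0,20],"twist":0},{"delta_pos":[0,0,35],"twist":0},{"delta_pos":[0,0,35],"twist":0},{"delta_pos":[0,0,20],"twist":0},{"delta_pos":[0,25,0],"twist":0},{"delta_pos":[0,40,0],"twist":0},{"delta_pos":[0,45,0],"twist":0},{"delta_pos":[0,45,0],"twist":0},{"delta_pos":[0,45,0],"twist":0}]' 0 50
python3 -m pendant '[{"delta_pos":[0,45,0],"twist":0},{"delta_pos":[0,45,0],"twist":0},{"delta_pos":[0,45,0],"twist":0},{"delta_pos":[0,45,0],"twist":0},{"delta_pos":[0,45,0],"twist":0},{"delta_pos":[0,45,0],"twist":0},{"delta_pos":[0,45,0],"twist":0},{"delta_pos":[0,45,0],"twist":0},{"delta_pos":[0,25,0],"twist":0},{"delta_pos":[0,10,0],"twist":0}]'
python3 -m pendant '[{"delta_pos":[0,0,-35],"twist":0},{"delta_pos":[0,0,-40],"twist":0},{"delta_pos":[0,0,-40],"twist":0},{"delta_pos":[0,0,-15],"twist":0},{"delta_pos":[0,0,-10],"twist":0},{"delta_pos":[0,0,-5],"twist":0},{"delta_pos":[0,0,0],"twist":0},{"delta_pos":[0,0,0],"twist":0}]'
```

```text
time: 10.4
position: [0.5891, -0.0988, 0.1663]
tool_rot: [0.707, 0.707, 0.0, 0.0]
ft_force: [1.1, 0.2, -2.0]
width: 0.042
grip_force: 51.4
time: 11.4
position: [0.5881, 0.2989, 0.1662]
tool_rot: [0.705, 0.709, 0.001, -0.001]
ft_force: [-0.1, -0.6, -2.1]
width: 0.0416
grip_force: 51.3
time: 12.2
position: [0.5904, 0.2952, 0.022]
tool_rot: [0.707, 0.707, 0.001, 0.0]
ft_force: [0.5, -0.2, -1.4]
width: 0.0416
grip_force: 51.4
```

```bash
python3 -m pendant '[{"delta_pos":[0,0,-3],"twist":0},{"delta_pos":[0,0,-1],"twist":0},{"delta_pos":[0,0,0],"twist":0},{"delta_pos":[0,0,0],"twist":0}]'
python3 -m pendant '[{"delta_pos":[0,0,0],"twist":0},{"delta_pos":[0,0,0],"twist":0},{"delta_pos":[0,0,0],"twist":0}]' 0.75
python3 -m pendant '[{"delta_pos":[0,0,15],"twist":0},{"delta_pos":[0,0,35],"twist":0},{"delta_pos":[0,0,45],"twist":0},{"delta_pos":[0,0,45],"twist":0},{"delta_pos":[0,0,30],"twist":0},{"delta_pos":[0,-20,0],"twist":0},{"delta_pos":[0,-45,0],"twist":0},{"delta_pos":[0,-45,0],"twist":0},{"delta_pos":[0,-45,0],"twist":0},{"delta_pos":[0,-45,0],"twist":0}]' 0.8
python3 -m pendant '[{"delta_pos":[0,-45,0],"twist":0},{"delta_pos":[0,-45,0],"twist":0},{"delta_pos":[0,-45,0],"twist":0},{"delta_pos":[0,-45,0],"twist":0},{"delta_pos":[0,-45,0],"twist":0},{"delta_pos":[0,-45,0],"twist":0},{"delta_pos":[0,-45,0],"twist":0},{"delta_pos":[0,-45,0],"twist":0},{"delta_pos":[0,-35,0],"twist":0},{"delta_pos":[0,0,0],"twist":0}]'
python3 - <<'E'
from h import *
import time
f=optics.grab_frame("top");c=f["color"]
w=optics.grab_frame("wrist");d=w["color"]
a=cv2.resize(c[172:232,158:238],(400,300),interpolation=cv2.INTER_CUBIC);b=d[130:370,160:480]
b=cv2.resize(b,(400,300));cv2.imwrite("pics/c3.png",np.hstack([a,b]))
print(manip.get_state()["position"],proj(f,(.59,.295,.034)),proj(w,(.59,-.300,.08),True),proj(w,(.59,-.3,.042),True))
E
```

```text
time: 12.6
position: [0.59, 0.295, 0.0172]
tool_rot: [0.707, 0.707, 0.001, 0.0]
ft_force: [-1.1, -0.8, 5.3]
width: 0.0416
grip_force: 52.0
time: 12.9
position: [0.5892, 0.2946, 0.0161]
tool_rot: [0.707, 0.707, -0.0, -0.0]
ft_force: [0.0, -0.6, -0.2]
width: 0.0641
grip_force: 0.0
time: 13.9
position: [0.5892, 0.0931, 0.1875]
tool_rot: [0.707, 0.707, 0.0, 0.0]
ft_force: [0.6, -0.2, 0.9]
width: 0.0686
grip_force: 0.0
time: 14.9
position: [0.5875, -0.3077, 0.1869]
tool_rot: [0.71, 0.704, -0.001, 0.001]
ft_force: [-0.3, 0.1, -0.1]
width: 0.0683
grip_force: 0.0
[ 0.58906718 -0.30096945  0.18687165] [180.50253517 201.57750541] [316.49383747 234.97320498] [316.24301076 222.56137228]
```

View pics/c3.png

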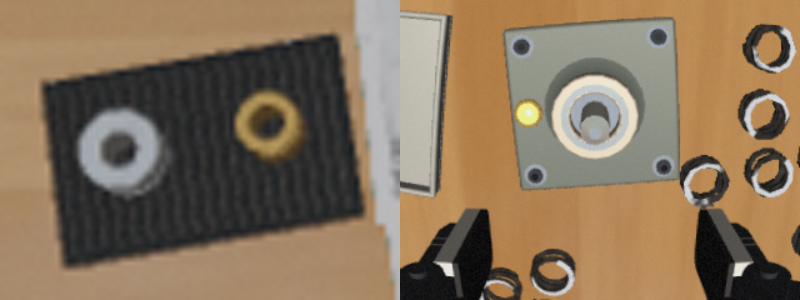

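The bush is upright on the mat at crop (120,148). The worn wheel is centred at (316,223), matching the model at (.590,-.300). Grasping it low.

```bash
python3 -m pendant '[{"delta_pos":[1,0,-40],"twist":0},{"delta_pos":[0,1,-40],"twist":0},{"delta_pos":[0,0,-40],"twist":0},{"delta_pos":[0,0,-30],"twist":0},{"delta_pos":[0,0,-15],"twist":0},{"delta_pos":[0,0,-8],"twist":0},{"delta_pos":[0,0,0],"twist":0},{"delta_pos":[0,0,0],"twist":0}]' 0.9 40
python3 -m pendant '[{"delta_pos":[0,0,0],"twist":0},{"delta_pos":[0,0,0],"twist":0},{"delta_pos":[0,0,0],"twist":0},{"delta_pos":[0,0,0],"twist":0},{"delta_pos":[0,0,0],"twist":0}]' 0 40
```

```text
time: 15.8
position: [0.5916, -0.2993, 0.015]
tool_rot: [0.707, 0.707, 0.001, 0.001]
ft_force: [0.3, 0.4, 0.6]
width: 0.0767
grip_force: 0.0
time: 16.3
position: [0.5913, -0.2998, 0.0154]
tool_rot: [0.707, 0.707, 0.0, 0.001]
ft_force: [-1.4, 1.0, 7.1]
width: 0.0548
grip_force: 41.0
```

```bash
python3 -m pendant '[{"delta_pos":[0,0,0],"twist":0},{"delta_pos":[0,0,7],"twist":0},{"delta_pos":[0,0,0],"twist":0}]' 0.8
python3 -m pendant '[{"delta_pos":[0,0,0],"twist":0},{"delta_pos":[0,0,0],"twist":0},{"delta_pos":[0,0,0],"twist":0},{"delta_pos":[0,0,0],"twist":0},{"delta_pos":[0,0,0],"twist":0}]' 0 40
python3 -m pendant '[{"delta_pos":[0,0,10],"twist":0},{"delta_pos":[0,0,20],"twist":0},{"delta_pos":[0,0,35],"twist":0},{"delta_pos":[0,0,35],"twist":0},{"delta_pos":[0,0,20],"twist":0},{"delta_pos":[-20,2,0],"twist":0},{"delta_pos":[-40,3,0],"twist":0},{"delta_pos":[-40,3,0],"twist":0},{"delta_pos":[-40,2,0],"twist":0},{"delta_pos":[-40,0,0],"twist":0}]'
python3 -m pendant '[{"delta_pos":[0,0,0],"twist":-4},{"delta_pos":[0,0,0],"twist":-4},{"delta_pos":[0,0,0],"twist":0}]'
python3 - <<'E'
from h import *
w=optics.grab_frame("wrist");cv2.imwrite("pics/w4.png",w["color"])
E
```

```text
time: 16.6
position: [0.5911, -0.2997, 0.0216]
tool_rot: [0.707, 0.707, 0.0, 0.001]
ft_force: [0.6, -1.1, 0.2]
width: 0.0682
grip_force: 0.0
time: 17.1
position: [0.5907, -0.2995, 0.0213]
tool_rot: [0.707, 0.707, 0.0, 0.0]
ft_force: [-2.5, -0.1, 8.7]
width: 0.055
grip_force: 40.9
time: 18.1
position: [0.4087, -0.2888, 0.1405]
tool_rot: [0.707, 0.707, -0.0, 0.0]
ft_force: [-0.3, -0.6, -0.6]
width: 0.0548
grip_force: 42.4
time: 18.4
position: [0.4102, -0.2895, 0.1409]
tool_rot: [0.755, 0.656, -0.0, 0.0]
ft_force: [-0.6, -0.1, -0.3]
width: 0.0551
grip_force: 42.5
```

View pics/w4.png

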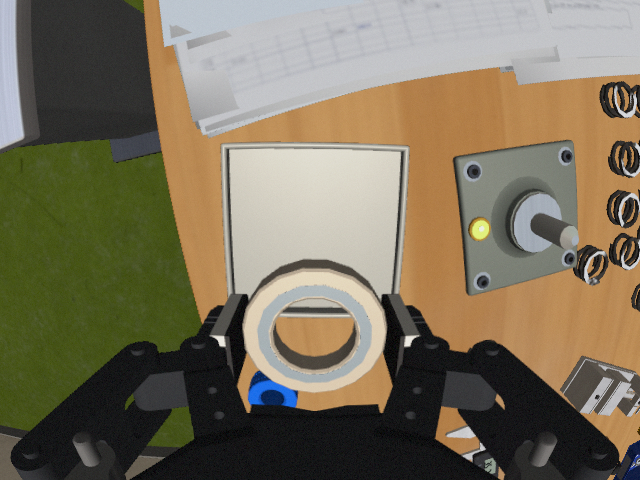

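The worn wheel is held flat at (314,328), and the gripper is aligned with the tray. Lowering.

```bash
python3 -m pendant '[{"delta_pos":[0,0,-35],"twist":0},{"delta_pos":[0,0,-40],"twist":0},{"delta_pos":[0,0,-35],"twist":0},{"delta_pos":[0,0,-15],"twist":0},{"delta_pos":[0,0,-10],"twist":0},{"delta_pos":[0,0,-4],"twist":0},{"delta_pos":[0,0,0],"twist":0},{"delta_pos":[0,0,0],"twist":0}]'
python3 -m pendant '[{"delta_pos":[0,0,-3],"twist":0},{"delta_pos":[0,0,0],"twist":0},{"delta_pos":[0,0,0],"twist":0}]'
```

```text
time: 19.25
position: [0.4111, -0.2897, 0.0022]
tool_rot: [0.754, 0.656, 0.0, 0.001]
ft_force: [-0.3, -0.3, -1.2]
width: 0.0546
grip_force: 42.5
time: 19.55
position: [0.4112, -0.2899, -0.0007]
tool_rot: [0.755, 0.656, 0.0, 0.001]
ft_force: [0.2, 0.2, 6.7]
width: 0.0545
grip_force: 46.3
```

```bash
python3 -m pendant '[{"delta_pos":[0,0,2],"twist":0},{"delta_pos":[0,0,0],"twist":0}]' 0.8
python3 -m pendant '[{"delta_pos":[0,0,0],"twist":0},{"delta_pos":[0,0,0],"twist":0},{"delta_pos":[0,0,20],"twist":0},{"delta_pos":[0,0,40],"twist":0},{"delta_pos":[0,0,45],"twist":0},{"delta_pos":[0,0,40],"twist":0},{"delta_pos":[0,0,0],"twist":0},{"delta_pos":[0,0,0],"twist":0}]' 0.9
python3 - <<'E'
from h import *
w=optics.grab_frame("wrist");cv2.imwrite("pics/w5.png",cv2.resize(w["color"][100:400,120:520],(533,400)))
print(manip.get_state()["position"],proj(w,(.411,-.29,.009),True),proj(w,(.411-.028,-.29,.009),True))
E
```

```text
time: 19.75
position: [0.4105, -0.2894, 0.0006]
tool_rot: [0.755, 0.656, 0.0, 0.0]
ft_force: [0.1, -0.1, 0.6]
width: 0.0682
grip_force: 0.0
time: 20.55
position: [0.4106, -0.2897, 0.1461]
tool_rot: [0.755, 0.656, 0.0, 0.001]
ft_force: [-0.5, 0.8, 0.4]
width: 0.0769
grip_force: 0.0
[ 0.40991585 -0.2892507   0.14487443] [314.2546424  229.83514311] [278.77925845 234.68631007]
```

View pics/w5.png

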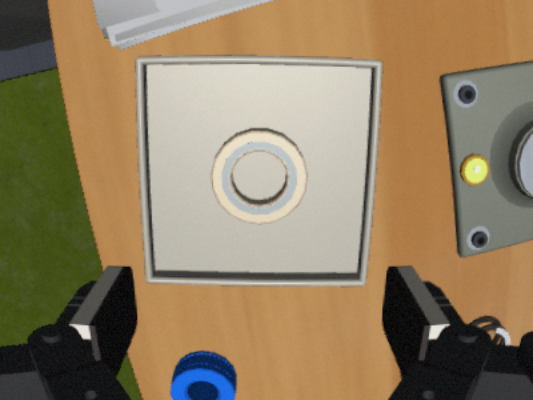

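The worn wheel lies flat and centred in the tray at (260,176). Next, the new wheel.

```bash
python3 -m pendant '[{"delta_pos":[0,20,0],"twist":1},{"delta_pos":[1,40,0],"twist":1},{"delta_pos":[1,45,0],"twist":1},{"delta_pos":[1,45,0],"twist":1},{"delta_pos":[1,45,0],"twist":1},{"delta_pos":[1,45,0],"twist":1},{"delta_pos":[1,45,0],"twist":1},{"delta_pos":[1,45,0],"twist":1},{"delta_pos":[2,45,0],"twist":0},{"delta_pos":[2,45,0],"twist":0}]' 1
python3 -m pendant '[{"delta_pos":[0,45,0],"twist":0},{"delta_pos":[0,37,0],"twist":0},{"delta_pos":[0,20,0],"twist":0},{"delta_pos":[0,0,0],"twist":0},{"delta_pos":[0,0,0],"twist":0},{"delta_pos":[0,0,0],"twist":0}]'
python3 - <<'E'
from h import *
w=optics.grab_frame("wrist");g=w["color"]
print(manip.get_state()["position"],manip.get_state()["tool_rot"],proj(w,(.4215,.2323,.015),True))
hsv=cv2.cvtColor(g,cv2.COLOR_BGR2HSV)
m=((hsv[...,1]<60)&(hsv[...,2]>140)).astype(np.uint8)
cs,h=cv2.findContours(m,cv2.RETR_CCOMP,cv2.CHAIN_APPROX_NONE)
for k,c in enumerate(cs):
    x,y,ww,hh=cv2.boundingRect(c)
    if len(c)>60 and 150<x+ww/2<480 and 100<y+hh/2<380:
        e=cv2.fitEllipse(c);print(h[0][k][3],(x,y,ww,hh),e,world(w,*e[0],.015,True))
E
```

```text
time: 21.6
position: [0.4195, 0.1327, 0.144]
tool_rot: [0.707, 0.708, -0.001, -0.001]
ft_force: [0.5, -0.8, 0.3]
width: 0.0855
grip_force: 0.0
time: 22.2
position: [0.4207, 0.2314, 0.1445]
tool_rot: [0.707, 0.707, -0.001, -0.0]
ft_force: [-0.4, -1.1, -1.1]
width: 0.0853
grip_force: 0.0
[0.42104608 0.23128656 0.14469172] [ 7.07408721e-01  7.06804256e-01 -8.03022674e-04  1.41243660e-05] [315.48213541 230.83030463]
-1 (197, 327, 238, 93) ((352.232666015625, 373.2375183105469), (73.03236389160156, 264.0138854980469), 87.0925064086914) [0.45462935 0.10137048 0.015     ]
-1 (272, 186, 86, 84) ((314.25103759765625, 227.7363739013672), (83.0964584350586, 84.82071685791016), 89.36666107177734) [0.42056766 0.23470953 0.015     ]
35 (293, 208, 44, 42) ((314.2476806640625, 228.43235778808594), (41.18302917480469, 42.590187072753906), 97.16812896728516) [0.42056547 0.23416812 0.015     ]
```

```bash
python3 -m pendant '[{"delta_pos":[0,2.5,-35],"twist":0},{"delta_pos":[0,0,-40],"twist":0},{"delta_pos":[0,0,-35],"twist":0},{"delta_pos":[0,0,-20],"twist":0},{"delta_pos":[0,0,-10],"twist":0},{"delta_pos":[0,0,-5],"twist":0},{"delta_pos":[0,0,0],"twist":0},{"delta_pos":[0,0,0],"twist":0}]' 1 30
python3 -m pendant '[{"delta_pos":[0,0,0],"twist":0},{"delta_pos":[0,0,0],"twist":0},{"delta_pos":[0,0,0],"twist":0},{"delta_pos":[0,0,0],"twist":0},{"delta_pos":[0,0,0],"twist":0}]' 0 30
```

```text
time: 23.05
position: [0.4221, 0.2354, 0.0013]
tool_rot: [0.707, 0.707, 0.001, 0.0]
ft_force: [-0.4, -0.2, -0.6]
width: 0.0856
grip_force: 0.0
time: 23.55
position: [0.422, 0.2354, 0.0013]
tool_rot: [0.707, 0.707, 0.001, 0.0]
ft_force: [-0.8, -1.2, 7.3]
width: 0.0634
grip_force: 31.5
```

```bash
python3 -m pendant '[{"delta_pos":[0,0,10],"twist":0},{"delta_pos":[0,0,20],"twist":0},{"delta_pos":[0,0,35],"twist":0},{"delta_pos":[0,0,35],"twist":0},{"delta_pos":[0,0,30],"twist":0},{"delta_pos":[8,-20,0],"twist":0},{"delta_pos":[12,-38,0],"twist":0},{"delta_pos":[14,-42,0],"twist":0},{"delta_pos":[14,-42,0],"twist":0},{"delta_pos":[14,-42,0],"twist":0}]' 0 40
python3 -m pendant '[{"delta_pos":[14,-42,0],"twist":0},{"delta_pos":[14,-42,0],"twist":0},{"delta_pos":[14,-42,0],"twist":0},{"delta_pos":[14,-42,0],"twist":0},{"delta_pos":[14,-42,0],"twist":0},{"delta_pos":[14,-42,0],"twist":0},{"delta_pos":[14,-42,0],"twist":0},{"delta_pos":[8,-38,0],"twist":0},{"delta_pos":[0,-19,0],"twist":0},{"delta_pos":[0,0,0],"twist":0}]'
python3 -m pendant '[{"delta_pos":[0,0,0],"twist":0},{"delta_pos":[0,0,0],"twist":0}]'
python3 - <<'E'
from h import *
w=optics.grab_frame("wrist");cv2.imwrite("pics/w6.png",w["color"])
p=manip.get_state()["position"];print(p,proj(w,(.59,-.3,.08),True),proj(w,p+[0,0,.0137],True))
E
```

```text
time: 24.55
position: [0.4836, 0.0496, 0.1312]
tool_rot: [0.707, 0.708, 0.0, 0.0]
ft_force: [1.3, 0.0, -0.9]
width: 0.0628
grip_force: 45.9
time: 25.55
position: [0.5881, -0.3038, 0.1303]
tool_rot: [0.709, 0.706, -0.001, 0.0]
ft_force: [-0.3, -0.6, -2.1]
width: 0.0631
grip_force: 45.9
time: 25.75
position: [0.5896, -0.2975, 0.1307]
tool_rot: [0.706, 0.708, 0.001, -0.0]
ft_force: [-0.3, 1.0, -1.0]
width: 0.0629
grip_force: 45.9
[ 0.58971557 -0.29756062  0.13077533] [314.75580122 272.23576563] [314.20941771 324.07105769]
```

View pics/w6.png

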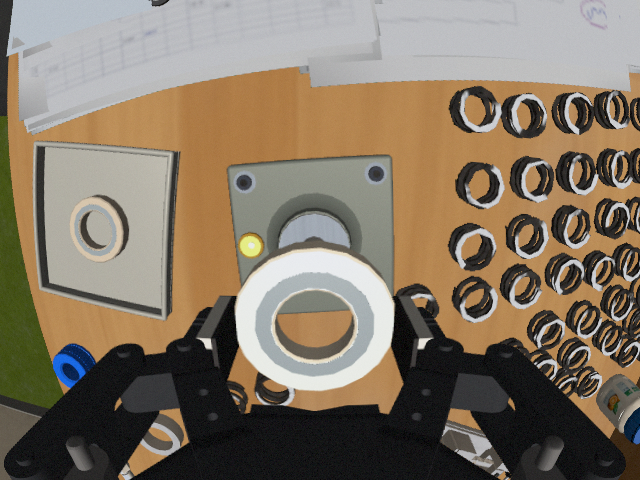

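The new wheel is held flat with outer edges ≈(236–395, 249–389). I'll compare that with the projected circle to get its in-hand offset.

Run:
```python
from h import *
from scipy.optimize import least_squares
w=optics.grab_frame("wrist");g=w["color"];p=manip.get_state()["position"];print(p)
hsv=cv2.cvtColor(g,cv2.COLOR_BGR2HSV)
m=((hsv[...,1]<40)&(hsv[...,2]>200)).astype(np.uint8);m[:235]=0;m[400:]=0;m[:,:225]=0;m[:,405:]=0
n,l,st,_=cv2.connectedComponentsWithStats(m);k=1+st[1:,4].argmax();print(st[k])
cs,_=cv2.findContours((l==k).astype(np.uint8),cv2.RETR_EXTERNAL,cv2.CHAIN_APPROX_NONE)
P=np.array([world(w,*q[0],p[2]+.0137,True)[:2] for q in cs[0] if q[0][1]>0])
r=least_squares(lambda v:np.hypot(P[:,0]-v[0],P[:,1]-v[1])-v[2],[*p[:2],.033],loss="soft_l1",f_scale=.0005)
print(r.x, r.x[:2]-p[:2], "rms",np.sqrt((r.fun**2).mean()))
```

```text
[ 0.58970769 -0.29785809  0.1307021 ]
[ 236  249  158  151 7992]
[ 0.58981006 -0.29906669  0.03182242] [ 0.00010237 -0.00120859] rms 0.0010838764818631844
```

Run:
```python
from h import *
w=optics.grab_frame("wrist");p=manip.get_state()["position"]
for z in (.0117,.0137,.0157):
  a=[world(w,*q,p[2]+z,True) for q in [(315,249),(315,389),(236,318),(394.5,318)]]
  print(z,a[0][1]-a[1][1],(a[0][1]+a[1][1])/2-p[1],a[3][0]-a[2][0],(a[3][0]+a[2][0])/2-p[0])
  b=[world(w,*q,p[2]+z,True) for q in [(315,290),(315,349.)]];print(b[0][1]-b[1][1],(b[0][1]+b[1][1])/2-p[1])
```

```text
0.0117 0.06470423587289953 -0.0017801914158220855 0.06385800042170287 0.0005653971899599597
0.026812671753378037 0.0006926605743676206
0.0137 0.06371794453292728 -0.0006713171968399378 0.06288460830982345 0.0005556712645652384
0.02640396426158692 0.0017638409318883608
0.0157 0.0627316531929551 0.00043755702214226533 0.06191121619794393 0.0005459453391706282
0.025995256769795805 0.002835021289409212
```

```bash
python3 -m pendant '[{"delta_pos":[0.5,-1.5,-15],"twist":0},{"delta_pos":[0,0,-20],"twist":0},{"delta_pos":[0,0,-20],"twist":0},{"delta_pos":[0,0,-20],"twist":0},{"delta_pos":[0,0,-15],"twist":0},{"delta_pos":[0,0,-8],"twist":0},{"delta_pos":[0,0,0],"twist":0},{"delta_pos":[0,0,0],"twist":0}]'
```

```text
time: 26.7
position: [0.5903, -0.3013, 0.0327]
tool_rot: [0.707, 0.707, 0.0, 0.0]
ft_force: [0.3, 0.1, -0.5]
width: 0.0631
grip_force: 45.9
```

```bash
python3 -m pendant '[{"delta_pos":[0,1,-2],"twist":0},{"delta_pos":[0,0,-2],"twist":0},{"delta_pos":[0,0,-1],"twist":0},{"delta_pos":[0,0,0],"twist":0},{"delta_pos":[0,0,0],"twist":0}]'
python3 -m pendant '[{"delta_pos":[0,0,0],"twist":0},{"delta_pos":[0,0,0],"twist":0},{"delta_pos":[0,0,0],"twist":0},{"delta_pos":[0,0,0],"twist":0}]' 1
python3 -m pendant '[{"delta_pos":[0,0,10],"twist":0},{"delta_pos":[0,0,30],"twist":0},{"delta_pos":[0,0,45],"twist":0},{"delta_pos":[0,0,45],"twist":0},{"delta_pos":[0,0,30],"twist":0},{"delta_pos":[0,0,0],"twist":0},{"delta_pos":[0,0,0],"twist":0}]'
python3 - <<'E'
from h import *
w=optics.grab_frame("wrist");p=manip.get_state()["position"];print(p)
cv2.imwrite("pics/w7.png",cv2.resize(w["color"][150:330,200:440],(640,480)))
for x in [(.59,-.3,.08),(.59,-.3,.042),(.59,-.267,.042),(.59,-.333,.042),(.557,-.3,.042)]: print((proj(w,x,True)-[200,150])*8/3)
E
```

```text
time: 27.2
position: [0.5904, -0.3004, 0.0286]
tool_rot: [0.707, 0.707, 0.0, 0.001]
ft_force: [-2.0, 1.4, 5.4]
width: 0.0628
grip_force: 46.6
time: 27.6
position: [0.5898, -0.3004, 0.0272]
tool_rot: [0.707, 0.707, -0.0, -0.0]
ft_force: [0.3, 0.9, -0.2]
width: 0.0855
grip_force: 0.0
time: 28.3
position: [0.5902, -0.3005, 0.1886]
tool_rot: [0.707, 0.707, 0.0, 0.001]
ft_force: [-0.2, 0.3, 0.5]
width: 0.0855
grip_force: 0.0
[ 0.58945107 -0.30032199  0.18718334]
[303.12500355 236.86448603]
[303.17569223 202.76748666]
[303.27331281  93.63314671]
[303.09745527 306.37417043]
[193.76523527 202.86567982]
```

View pics/w7.png

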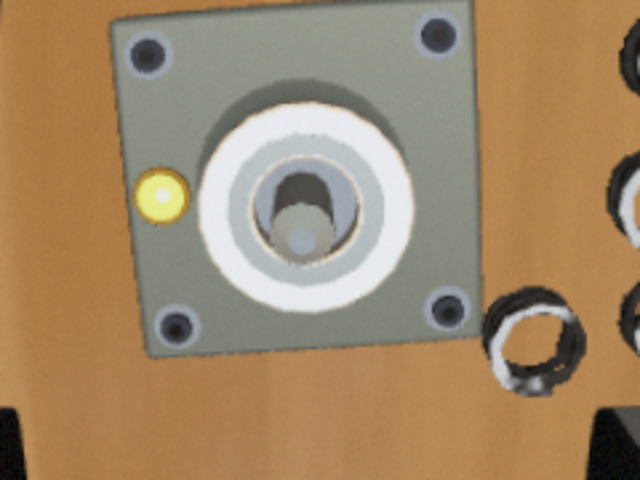

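The new wheel sits flat and centred, with its face centre at (306,207) and the spindle tip at (301,241), so it is off by about 1.5 mm. Fetching the bush.

```bash
python3 -m pendant '[{"delta_pos":[0,25,0],"twist":0},{"delta_pos":[0,45,0],"twist":0},{"delta_pos":[0,45,0],"twist":0},{"delta_pos":[0,45,0],"twist":0},{"delta_pos":[0,45,0],"twist":0},{"delta_pos":[0,45,0],"twist":0},{"delta_pos":[0,45,0],"twist":0},{"delta_pos":[0,45,0],"twist":0},{"delta_pos":[0,45,0],"twist":0},{"delta_pos":[0,45,0],"twist":0}]' 0.75 50
python3 -m pendant '[{"delta_pos":[0,45,0],"twist":0},{"delta_pos":[0,45,0],"twist":0},{"delta_pos":[0,45,0],"twist":0},{"delta_pos":[0,25,0],"twist":0},{"delta_pos":[0,5,0],"twist":0},{"delta_pos":[0,0,-40],"twist":0},{"delta_pos":[0,0,-40],"twist":0},{"delta_pos":[0,0,-40],"twist":0},{"delta_pos":[0,0,-30],"twist":0},{"delta_pos":[0,0,0],"twist":0}]'
python3 -m pendant '[{"delta_pos":[0,0,0],"twist":0},{"delta_pos":[0,0,0],"twist":0}]'
```

```text
time: 29.35
position: [0.5888, 0.1311, 0.1857]
tool_rot: [0.707, 0.707, -0.001, -0.001]
ft_force: [0.4, -0.1, 0.2]
width: 0.0639
grip_force: 0.0
time: 30.35
position: [0.5867, 0.291, 0.0315]
tool_rot: [0.707, 0.707, -0.005, -0.001]
ft_force: [-0.3, -0.8, -0.5]
width: 0.0642
grip_force: 0.0
time: 30.55
position: [0.591, 0.2949, 0.0391]
tool_rot: [0.707, 0.707, 0.001, 0.0]
ft_force: [0.1, -0.1, 1.0]
width: 0.0646
grip_force: 0.0
```

```bash
python3 -m pendant '[{"delta_pos":[-1,0,-12],"twist":0},{"delta_pos":[0,0,-10],"twist":0},{"delta_pos":[0,0,0],"twist":0},{"delta_pos":[0,0,0],"twist":0}]'
python3 -m pendant '[{"delta_pos":[0,0,0],"twist":0},{"delta_pos":[0,0,0],"twist":0},{"delta_pos":[0,0,0],"twist":0},{"delta_pos":[0,0,0],"twist":0},{"delta_pos":[0,0,0],"twist":0}]' 0 50
python3 -m pendant '[{"delta_pos":[0,0,10],"twist":0},{"delta_pos":[0,0,30],"twist":0},{"delta_pos":[0,0,40],"twist":0},{"delta_pos":[0,0,40],"twist":0},{"delta_pos":[0,0,25],"twist":0},{"delta_pos":[0,-25,0],"twist":0},{"delta_pos":[0,-40,0],"twist":0},{"delta_pos":[0,-45,0],"twist":0},{"delta_pos":[0,-45,0],"twist":0},{"delta_pos":[0,-45,0],"twist":0}]'
python3 -m pendant '[{"delta_pos":[0,-45,0],"twist":0},{"delta_pos":[0,-45,0],"twist":0},{"delta_pos":[0,-45,0],"twist":0},{"delta_pos":[0,-45,0],"twist":0},{"delta_pos":[0,-45,0],"twist":0},{"delta_pos":[0,-45,0],"twist":0},{"delta_pos":[0,-45,0],"twist":0},{"delta_pos":[0,-45,0],"twist":0},{"delta_pos":[0,-25,0],"twist":0},{"delta_pos":[0,-10,0],"twist":0}]'
python3 -m pendant '[{"delta_pos":[0,0,0],"twist":0},{"delta_pos":[0,0,0],"twist":0},{"delta_pos":[0,0,0],"twist":0},{"delta_pos":[0,0,0],"twist":0}]'
```

```text
time: 30.95
position: [0.5887, 0.2946, 0.015]
tool_rot: [0.707, 0.707, -0.0, -0.0]
ft_force: [-0.1, -0.3, -0.6]
width: 0.0642
grip_force: 0.0
time: 31.45
position: [0.5891, 0.295, 0.016]
tool_rot: [0.707, 0.707, 0.0, 0.0]
ft_force: [-1.3, -0.4, 5.8]
width: 0.0421
grip_force: 50.3
time: 32.45
position: [0.5885, 0.0928, 0.1605]
tool_rot: [0.707, 0.707, -0.0, 0.0]
ft_force: [0.9, -0.6, -1.5]
width: 0.0418
grip_force: 51.3
time: 33.45
position: [0.5875, -0.3047, 0.1599]
tool_rot: [0.709, 0.705, -0.001, 0.0]
ft_force: [-0.2, -0.4, -2.2]
width: 0.0418
grip_force: 51.3
time: 33.85
position: [0.5894, -0.2984, 0.1606]
tool_rot: [0.706, 0.708, 0.0, -0.0]
ft_force: [-0.5, -0.4, -1.8]
width: 0.0417
grip_force: 51.3
```

```bash
python3 -m pendant '[{"delta_pos":[0.5,-2,-25],"twist":0},{"delta_pos":[0,0,-20],"twist":0},{"delta_pos":[0,0,-12],"twist":0},{"delta_pos":[0,0,0],"twist":0},{"delta_pos":[0,0,0],"twist":0},{"delta_pos":[0,0,0],"twist":0}]'
python3 - <<'E'
from h import *
w=optics.grab_frame("wrist");p=manip.get_state()["position"];print(p)
cv2.imwrite("pics/w8.png",cv2.resize(w["color"][200:420,180:450],(760,600)))
E
```

```text
time: 34.45
position: [0.5902, -0.3023, 0.1046]
tool_rot: [0.707, 0.707, 0.0, 0.001]
ft_force: [1.0, -0.7, -1.2]
width: 0.0419
grip_force: 51.3
[ 0.59017939 -0.3024664   0.10459541]
```

View pics/w8.png

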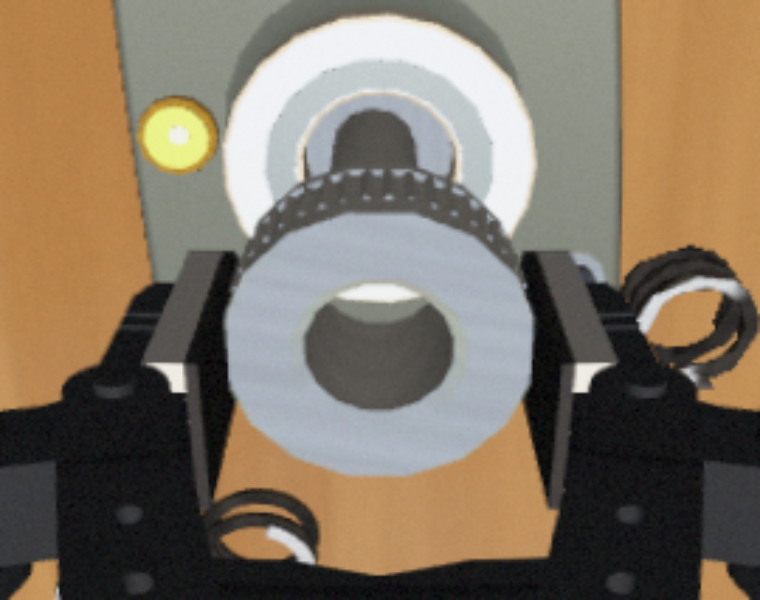

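The bush is held upright over the spindle. Correcting y and descending, watching the force.

```bash
python3 -m pendant '[{"delta_pos":[0,1.7,-4],"twist":0},{"delta_pos":[0,0,-8],"twist":0},{"delta_pos":[0,0,-8],"twist":0},{"delta_pos":[0,0,0],"twist":0},{"delta_pos":[0,0,0],"twist":0}]'
python3 -m pendant '[{"delta_pos":[0,0,-6],"twist":0},{"delta_pos":[0,0,-6],"twist":0},{"delta_pos":[0,0,0],"twist":0},{"delta_pos":[0,0,0],"twist":0}]'
```

```text
time: 35.0
position: [0.5891, -0.3005, 0.0827]
tool_rot: [0.707, 0.707, -0.0, -0.0]
ft_force: [0.1, 0.2, -1.9]
width: 0.0419
grip_force: 51.3
time: 35.4
position: [0.5892, -0.3006, 0.071]
tool_rot: [0.707, 0.707, -0.0, -0.0]
ft_force: [0.6, 0.0, -0.7]
width: 0.0425
grip_force: 51.3
```

```bash
python3 -m pendant '[{"delta_pos":[0,0,-7],"twist":0},{"delta_pos":[0,0,-7],"twist":0},{"delta_pos":[0,0,-4],"twist":0},{"delta_pos":[0,0,0],"twist":0}]'
python3 -m pendant '[{"delta_pos":[0,0,-3],"twist":0},{"delta_pos":[0,0,-3],"twist":0},{"delta_pos":[0,0,0],"twist":0},{"delta_pos":[0,0,0],"twist":0}]'
```

```text
time: 35.8
position: [0.5888, -0.3004, 0.0522]
tool_rot: [0.707, 0.707, -0.0, -0.001]
ft_force: [-0.2, 0.4, -2.6]
width: 0.0417
grip_force: 51.3
time: 36.2
position: [0.5894, -0.3006, 0.0473]
tool_rot: [0.707, 0.707, -0.0, -0.0]
ft_force: [-0.5, -0.0, -1.4]
width: 0.0417
grip_force: 51.3
```

Inserted without contact force. One mm more, then release and fetch the weight.

```bash
python3 -m pendant '[{"delta_pos":[0,0,-1],"twist":0},{"delta_pos":[0,0,0],"twist":0},{"delta_pos":[0,0,0],"twist":0}]'
python3 -m pendant '[{"delta_pos":[0,0,0],"twist":0},{"delta_pos":[0,0,0],"twist":0},{"delta_pos":[0,0,0],"twist":0}]' 0.75
python3 -m pendant '[{"delta_pos":[0,0,10],"twist":0},{"delta_pos":[0,0,30],"twist":0},{"delta_pos":[0,0,45],"twist":0},{"delta_pos":[0,0,45],"twist":0},{"delta_pos":[0,0,10],"twist":0},{"delta_pos":[0,0,0],"twist":0},{"delta_pos":[0,0,0],"twist":0}]'
python3 - <<'E'
from h import *
w=optics.grab_frame("wrist");p=manip.get_state()["position"];print(p)
cv2.imwrite("pics/w9.png",cv2.resize(w["color"][150:330,200:440],(640,480)))
E
python3 -m pendant '[{"delta_pos":[1,20,0],"twist":0},{"delta_pos":[1,45,0],"twist":0},{"delta_pos":[1,45,0],"twist":0},{"delta_pos":[1,45,0],"twist":0},{"delta_pos":[1,45,0],"twist":0},{"delta_pos":[1,45,0],"twist":0},{"delta_pos":[1,45,0],"twist":0},{"delta_pos":[1,45,0],"twist":0},{"delta_pos":[1,45,0],"twist":0},{"delta_pos":[1,45,0],"twist":0}]' 0.7 40
python3 -m pendant '[{"delta_pos":[1,45,0],"twist":0},{"delta_pos":[1,30,0],"twist":0},{"delta_pos":[1,16,0],"twist":0},{"delta_pos":[1,0,0],"twist":0},{"delta_pos":[0,0,-40],"twist":0},{"delta_pos":[0,0,-40],"twist":0},{"delta_pos":[0,0,-40],"twist":0},{"delta_pos":[0,0,-20],"twist":0},{"delta_pos":[0,0,0],"twist":0},{"delta_pos":[0,0,0],"twist":0}]'
```

```text
time: 36.5
position: [0.5894, -0.3007, 0.0464]
tool_rot: [0.707, 0.707, 0.0, 0.0]
ft_force: [-0.2, 0.1, -2.2]
width: 0.0413
grip_force: 51.3
time: 36.8
position: [0.5896, -0.3007, 0.0466]
tool_rot: [0.707, 0.707, 0.0, 0.0]
ft_force: [0.4, 0.8, -0.4]
width: 0.0641
grip_force: 0.0
time: 37.5
position: [0.5888, -0.3006, 0.1857]
tool_rot: [0.707, 0.707, -0.0, -0.0]
ft_force: [0.2, -0.1, -0.6]
width: 0.0639
grip_force: 0.0
[ 0.58843558 -0.3004569   0.18479797]
time: 38.55
position: [0.5982, 0.1257, 0.1843]
tool_rot: [0.707, 0.707, -0.001, -0.001]
ft_force: [1.2, 0.1, -0.3]
width: 0.0597
grip_force: 0.0
time: 39.55
position: [0.6039, 0.2134, 0.0463]
tool_rot: [0.708, 0.707, -0.001, 0.0]
ft_force: [0.6, -0.2, 0.4]
width: 0.0599
grip_force: 0.0
```

View pics/w9.png

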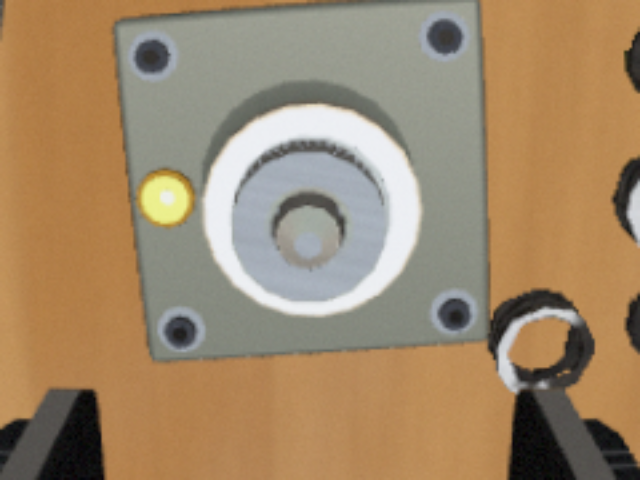

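The bush is seated round the spindle (hole ≈(309,235), collar flat on the wheel). Grasping the weight.

```bash
python3 -m pendant '[{"delta_pos":[0,0,-15],"twist":0},{"delta_pos":[0,0,-12],"twist":0},{"delta_pos":[0,0,-6],"twist":0},{"delta_pos":[0,0,0],"twist":0},{"delta_pos":[0,0,0],"twist":0}]'
```

```text
time: 40.05
position: [0.6034, 0.2156, 0.0134]
tool_rot: [0.707, 0.707, 0.0, -0.0]
ft_force: [-0.5, -0.4, -0.3]
width: 0.0596
grip_force: 0.0
```

```bash
python3 -m pendant '[{"delta_pos":[0,0,-2],"twist":0},{"delta_pos":[0,0,0],"twist":0}]'
python3 -m pendant '[{"delta_pos":[0,0,0],"twist":0},{"delta_pos":[0,0,0],"twist":0},{"delta_pos":[0,0,0],"twist":0},{"delta_pos":[0,0,0],"twist":0},{"delta_pos":[0,0,0],"twist":0},{"delta_pos":[0,0,0],"twist":0}]' 0 40
python3 -m pendant '[{"delta_pos":[0,0,10],"twist":0},{"delta_pos":[0,0,30],"twist":0},{"delta_pos":[0,0,40],"twist":0},{"delta_pos":[0,0,40],"twist":0},{"delta_pos":[0,0,25],"twist":0},{"delta_pos":[0,-25,0],"twist":0},{"delta_pos":[0,-40,0],"twist":0},{"delta_pos":[-2,-45,0],"twist":0},{"delta_pos":[-2,-45,0],"twist":0},{"delta_pos":[-2,-45,0],"twist":0}]'
python3 -m pendant '[{"delta_pos":[-2,-45,0],"twist":0},{"delta_pos":[-2,-45,0],"twist":0},{"delta_pos":[-2,-45,0],"twist":0},{"delta_pos":[-2,-45,0],"twist":0},{"delta_pos":[0,-45,0],"twist":0},{"delta_pos":[0,-45,0],"twist":0},{"delta_pos":[0,-26,0],"twist":0},{"delta_pos":[0,-20,0],"twist":0},{"delta_pos":[0,0,0],"twist":0},{"delta_pos":[0,0,0],"twist":0}]'
python3 -m pendant '[{"delta_pos":[0,0,-15],"twist":0},{"delta_pos":[0,0,-15],"twist":0},{"delta_pos":[0,0,-10],"twist":0},{"delta_pos":[0,0,0],"twist":0},{"delta_pos":[0,0,0],"twist":0},{"delta_pos":[0,0,0],"twist":0}]'
```

```text
time: 40.25
position: [0.6035, 0.2155, 0.0115]
tool_rot: [0.707, 0.707, 0.0, 0.0]
ft_force: [-0.3, 0.6, -0.8]
width: 0.0597
grip_force: 0.0
time: 40.85
position: [0.6036, 0.2155, 0.0119]
tool_rot: [0.707, 0.707, 0.0, 0.0]
ft_force: [-1.1, -0.6, 6.3]
width: 0.033
grip_force: 39.6
time: 41.85
position: [0.5968, 0.0137, 0.1565]
tool_rot: [0.707, 0.707, -0.0, -0.0]
ft_force: [0.8, 0.1, -1.7]
width: 0.033
grip_force: 40.2
time: 42.85
position: [0.5891, -0.3003, 0.1561]
tool_rot: [0.707, 0.707, 0.0, -0.001]
ft_force: [1.1, 0.1, -1.8]
width: 0.0329
grip_force: 40.2
time: 43.45
position: [0.5898, -0.3005, 0.1167]
tool_rot: [0.707, 0.707, 0.0, 0.0]
ft_force: [0.7, -0.2, -2.4]
width: 0.0329
grip_force: 40.2
```

```bash
python3 -m pendant '[{"delta_pos":[0,0,-12],"twist":0},{"delta_pos":[0,0,-10],"twist":0},{"delta_pos":[0,0,-8],"twist":0},{"delta_pos":[0,0,-5],"twist":0},{"delta_pos":[0,0,0],"twist":0},{"delta_pos":[0,0,0],"twist":0}]'
python3 -m pendant '[{"delta_pos":[0,0,-4],"twist":0},{"delta_pos":[0,0,-3],"twist":0},{"delta_pos":[0,0,0],"twist":0},{"delta_pos":[0,0,0],"twist":0}]'
```

```text
time: 44.05
position: [0.5895, -0.3006, 0.0812]
tool_rot: [0.707, 0.707, 0.0, -0.0]
ft_force: [-0.8, -0.2, -1.9]
width: 0.0331
grip_force: 40.2
time: 44.45
position: [0.5894, -0.3006, 0.0743]
tool_rot: [0.707, 0.707, -0.0, -0.0]
ft_force: [0.4, -0.4, -1.6]
width: 0.0326
grip_force: 40.2
```

```bash
python3 -m pendant '[{"delta_pos":[0,0,-1.5],"twist":0},{"delta_pos":[0,0,0],"twist":0},{"delta_pos":[0,0,0],"twist":0}]'
python3 -m pendant '[{"delta_pos":[0,0,0],"twist":0},{"delta_pos":[0,0,0],"twist":0},{"delta_pos":[0,0,0],"twist":0}]' 0.75
python3 -m pendant '[{"delta_pos":[0,0,10],"twist":0},{"delta_pos":[0,0,30],"twist":0},{"delta_pos":[0,0,40],"twist":0},{"delta_pos":[0,0,30],"twist":0},{"delta_pos":[0,0,0],"twist":0},{"delta_pos":[0,0,0],"twist":0},{"delta_pos":[0,0,0],"twist":0},{"delta_pos":[0,0,0],"twist":0}]'
python3 - <<'E'
from h import *
w=optics.grab_frame("wrist");s=optics.grab_frame("scene");p=manip.get_state()["position"];print(p)
a=cv2.resize(w["color"][150:330,200:400],(400,360));b=cv2.resize(s["color"][235:325,390:490],(400,360),interpolation=cv2.INTER_CUBIC)
cv2.imwrite("pics/w10.png",np.hstack([a,b]))
for x in [(.59,-.3005,.09),(.59,-.3005,.064),(.59,-.3005,.042)]: print((proj(w,x,True)-[200,150])*2,(proj(s,x)-[390,235])*4+[400,0])
E
```

```text
time: 44.75
position: [0.5894, -0.3007, 0.0728]
tool_rot: [0.707, 0.707, 0.0, 0.0]
ft_force: [-0.3, -0.8, -1.8]
width: 0.0329
grip_force: 40.2
time: 45.05
position: [0.5896, -0.3007, 0.0731]
tool_rot: [0.707, 0.707, 0.0, 0.0]
ft_force: [-0.1, -0.5, 0.3]
width: 0.0636
grip_force: 0.0
time: 45.85
position: [0.5887, -0.3005, 0.1815]
tool_rot: [0.707, 0.707, -0.0, -0.001]
ft_force: [-0.2, -0.2, -0.4]
width: 0.0643
grip_force: 0.0
[ 0.58893355 -0.30043051  0.18168104]
[232.81240759 193.77927899] [602.84458774  91.69960164]
[232.5962725  173.11765663] [593.6448819  140.40519388]
[232.44123908 158.41534245] [586.07816332 180.4653345 ]
```

View pics/w10.png

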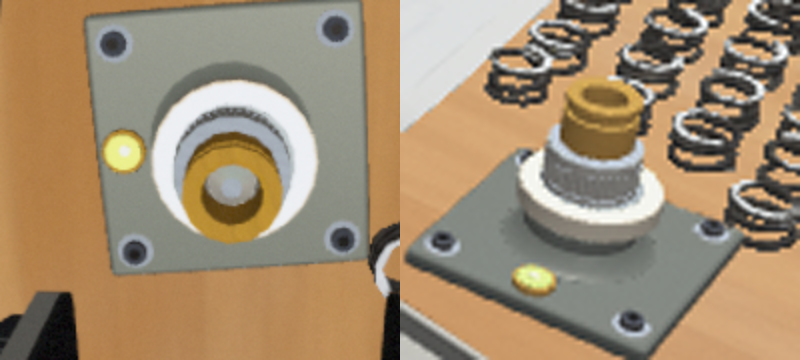

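Both views show wheel, bush and weight stacked upright and flush on the spindle, with the weight's top ≈(603,98) against (603,92) predicted. Handing in.

```bash
python3 -c "
from bench import manip
print(manip.hand_in())"
```

```text
the job is handed in; nothing more can be done
None
```

I handed the job in at about 46 s of the allowed 136 s, with the worn wheel flat in the scrap tray and the new wheel, bush and weight seated and upright on the spindle in the last camera check; the hand-in call gave no verdict.

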